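# Vacuum-seal the biscuit canister

## Task

Vacuum-seal the glass biscuit canister: first lay its lid, which lies on the chopping board, squarely on the canister so that it drops fully home, and let go of it. Then draw the hand-held vacuum sealer out of its leaning charging cradle and hold it upright on the lid, its rubber nozzle centred over the little valve on top of the knob, pressed lightly so that the sprung nozzle goes about half-way in. Finish while still holding it there at that light pressure; be gentle with the glass and the valve throughout, keep the canister where it stands and do not knock over or push away the mug, the tin or the spice jar.

Things in the scene. Friction and masses are not known exactly. Their poses are not given: they have to be found in the camera images.
- canister: Round glass canister with a stack of biscuits in it, 106 mm wide (108 at the rim), 90 mm high, 0.9 kg, loose, stands on the table. Mouth 98 mm wide inside, wall 5 mm. Origin: centre of its underside, z up.
- lid: Canister's lid, white, loose, 0.16 kg, lies right way up on the chopping board. Plug with dark gasket below, 88 mm wide, 10 deep (about 5 mm play all round in the mouth); flange 111 wide, 6 thick, rests on the rim; knob 43 wide, 26 high, gripped from above. Origin: centre of plug's underside, z up; 22 mm above the table on the board, 80 when home. Flange top 16, knob top 42 mm above it.
- valve (a point): Centre of the flat round top of the lid's knob (44 mm wide), 42 mm above the lid's origin. A dark rubber valve button, 12 mm wide and 2.5 mm high, stands there; the nozzle goes round it and its rim bears on the flat top. With the lid home this point is 122 mm above the table.
- board: Wooden chopping board, 280 mm by 200 mm, 22 mm thick, fixed, lies on the table to the robot's right, under the lid. Origin: centre of its underside.
- cradle: Sealer's charging cradle, grey, fixed: base plate 125 x 96 x 14 mm and a tube (63 mm outside, 52 inside) that leans 20 degrees, its top towards the cradle's front. Origin: centre of the base's underside; its own -x is the front. Tube mouth about 101 mm above the table; the sealer has 2.5 mm play in it and comes free when pulled 60 mm along its own axis.
- sealer: Hand-held vacuum sealer, white round bar 47 mm wide, 167 long, 0.32 kg, loose; parked in the cradle nozzle down, leaning 20 degrees with the tube. Origin: centre of the nozzle's mouth when not pressed; z runs along the sealer from nozzle to rounded far end (upright: z vertical). The straight part that stands out of the tube runs from 80 to 150 mm from the origin.
- sealer_grip (a point): Good place to grip: on the sealer's axis, 125 mm from its origin; same axes as the sealer. The fingers may close from any side.
- nozzle_mouth (a point): Centre of the mouth of the sealer's rubber nozzle (a ring 36 mm wide outside, 26 mm inside); it moves with the nozzle.
- nozzle (a joint): How far the sprung nozzle is pushed into the sealer, in m: 0 = fully out, 0.010 = at the stop. The spring takes about 1.5 N to start and 0.6 N more per mm (4.5 N half-way, 7.5 N at the stop).
- mug: Mug with a handle, green above and white below, 78 mm wide, 101 mm high, loose, at the back of the table; a bystander. Origin: centre of its underside.
- tin: Food tin, 75 mm wide, 58 mm high, loose, at the back of the table; a bystander. Origin: centre of its underside.
- spice_jar: Small spice jar with a black cap, 41 mm wide, 105 mm high, loose, at the back of the table; a bystander. Origin: centre of its underside.
Mind the look-alikes: they are no part of the job. What is shaped like the canister but yellow is not meant.

How it is judged:
On the way, in this order (a step that is already met when the one before it is completed fails the run):
1. the lid lies fully home on the canister, let go (z of lid in the frame of canister between 0.077 and 0.083 m and horizontal distance between lid and canister below 0.007 m and angle between the z axis of lid and the z axis of canister, either way round below 0.05 rad and contact force between the fingers and lid below 0.1 N and linear speed of lid below 0.02 m/s), for 0.2 s.
2. the sealer is out of the cradle, carried by the fingers (contact force between the fingers and sealer above 2 N and contact force between sealer and cradle below 0.1 N and height (world z) of sealer above 0.07 m), for 0.2 s.
3. the sealer stands upright on the valve, its nozzle pressed lightly (z of lid in the frame of canister between 0.077 and 0.083 m and horizontal distance between lid and canister below 0.007 m and angle between the z axis of lid and the z axis of canister, either way round below 0.05 rad and value of joint nozzle between 0.002 and 0.008 m and contact force between sealer and lid between 1.5 and 12 N and horizontal distance between nozzle_mouth and valve below 0.006 m and z of nozzle_mouth in the frame of lid below 0.046 m and angle between sealer's own z axis and vertical below 0.1 rad and contact force between the fingers and sealer above 2 N and contact force between sealer and cradle below 0.1 N and contact force between each of sealer, the fingers and canister below 0.1 N and contact force between the fingers and lid below 0.1 N), for 0.5 s.
At the end, for the whole second after the job is handed in: Fingers hold the sealer upright (0.10 rad) on the lid's knob, clear of cradle and glass; nozzle within 6 mm of the valve in plan, pushed in 2 to 8 mm, contact 1.5 to 12 N; lid home on the canister (3 mm in height, 7 mm in plan, 0.05 rad), not touched by fingers; canister upright, moved under 30 mm (all of step 3 and angle between canister's own z axis and vertical below 0.05 rad and height (world z) of canister below 0.01 m and distance of canister from where it was at the start of the episode below 0.03 m and linear speed of sealer below 0.02 m/s); the arm keeps its last pose, push and grip.
It fails at once if the lid is pushed on the glass canister with more than 25 N (contact force between lid and canister above 25 N).
It fails at once if the sealer is pushed on the lid with more than 15 N (contact force between sealer and lid above 15 N).
It fails at once if the robot or the sealer hits the glass canister with more than 15 N (contact force between any of the arm, the fingers, sealer and canister above 15 N).
It fails at once if the canister is shoved more than 30 mm (distance of canister from where it was at the start of the episode above 0.03 m).
It fails at once if the mug, the tin or the spice jar is knocked over or shoved away (distance of any of mug, tin, spice_jar from where it was at the start of the episode above 0.04 m or angle between any of mug, tin, spice_jar's own z axis and vertical above 0.3 rad).
It also fails if it takes over 67 s, if anything falls off the work surface, if the arm or the gripper's body presses on something with over 40 N, if the wrist force passes 120 N, or if a joint passes its speed limit or range.

## Robot

A 6-joint arm with a two-finger parallel gripper is mounted at the origin on the work surface; the furniture and walls round the work are solid. World frame = base frame: x ahead of the robot, y to its left, z up, the work surface at z = 0. Lengths are in m, angles in rad, forces in N, time in s.
With the tool pointing down it reaches from about 0.425 to 0.95 m from the base axis. Payload 3.5 kg.
Tool frame: the origin (TCP) lies at the very end of the fingers, on their centre line; the grasp point (between the pads) lies ctrl.grip_point_offset behind it (ctrl.grip_point_offset is the distance from the TCP to the grasp point, in m); z points along the fingers, y is the direction in which the jaws open and shut (so a half turn about z gives the same grasp; the last joint's range is limited). The gripper opens to 85 mm and grips with 20 to 120 N. Pads are 22 mm wide; open, the fingers measure 114 mm over their backs; the gripper's body (76 mm by 85 mm) begins 54 mm behind the grasp point. The pads swing forward as they close: fully open they stand 13 mm farther back than shut.
Start: joints at [1.087, 0.286, 1.577, -0, 1.279, -0.15], TCP at [0.221, 0.638, 0.231] pointing down, gripper open.
Joint ranges: [-2.77, 2.77], [-0.9, 2.22], [0.21, 2.48], [-1.53, 4.67], [0.24, 2.81], [-2.84, 2.84]. Speed limits (rad/s): [2.79, 2.79, 3.14, 3.14, 3.14, 3.14].

## Interface

Orientations are given as a unit quaternion [x, y, z, w].
In Python, from plant import telemetry, imaging, ticket, finder, ctrl gives the robot as it stands. The module is installed in compiled form; this text tells all that it offers.
- The arm moves only by the shell command python3 -m crank 'ROWS' [FORCE]. ROWS is JSON, a list of rows, each a list of 7 numbers: the shift along the tool's x, y, z scaled (see below), then the turn, a rotation vector about the tool's x, y, z scaled (see below), then the opening, from 0 (shut) to 1 (fully open). A call has 1 to 12 rows; each row is the pose to reach, as a shift and turn from the pose commanded when the call began, along the tool's axes at that moment; what a row does not reach only later rows make up. The controller multiplies each number of a shift by 0.15 m and each number of a turn by 90 degrees. A row lasts 1/10 s, in which the tool goes at most 50 mm and 8.59 degrees, less where a joint would pass 70% of its speed; a pose out of reach is approached as far as the arm can. A call with a number of a shift or a turn outside -1 to 1 is refused whole. A call with a gripper value outside its range is refused whole. The fingers move at their own pace and stop on an object; FORCE is the grip in N (left out, the last holds). Time passes only in rows, so rows that repeat a pose let the fingers close. It gives the time, the measured TCP pose, the force and the opening at its end, in the units of the state.
- telemetry.get_state(): the state, without advancing time (a new reading comes with each control period).
- imaging.read_camera(name): name is "scene" or "top" or "wrist"; returns a dict with "pixels" (420x560x3 uint8, red, green, blue), "vfov" (degrees; the focal length in pixels is half the picture's height over the tangent of half this angle, whatever the lens; pixels are square), "cx", "cy" (the principal point, pixels), "rvec" (rotation vector, rad) and "tvec" (3), from world to camera coordinates, as OpenCV has them. Camera axes: x right, y down, z forward; pixel columns grow to the right and rows downward; lengths in m; the calibration is good to about 2 mm. A picture is of the moment at which its call begins. There is no depth.
- ticket.sign_off(): hands the job in, once; it reports no verdict.
Trained networks look in a picture, given as the dict that the camera call returned (one of the last four; its "shot" number tells which), for a name from the list of things; names that differ only in an ending like _2 or _b are one class to them, and where a whole thing is asked for, a point or a joint stands for the part that bears it (a point fixed in the world has none). Each returns a list of dicts, best first, with "confidence" (0 to 1); they miss things now and then, are a little off and sometimes report something else, mostly with a low value. They report only what shows in the picture. A call takes as long as a camera call. They do not tell look-alikes from the thing itself.
- finder.masks_of(label, picture): "pixels" (420x560 bool, what is visible of it) and "extent" ([left, top, right, bottom] in pixels, round what is visible of it).
- finder.pinpoint(label, picture): "location" ([row, column] in pixels: a listed point, or the origin of a listed thing).
The state is a dict: "time": time; "qpos": joint angles; "dq": joint speeds; "joint_efforts": joint torques, N m; "eef_pos": TCP position; "tcp_rot": TCP orientation; "contact_force": force on the tool from outside, world axes, zero at the start; "wrist_torque": the same for the moment, N m; "opening": opening from 0.0 (shut) to 1.0 (fully open).
Only numpy, scipy, OpenCV 4.12 (cv2) and the standard library are available. Lean on these libraries where they do the work, as an engineer would, in place of code of your own. Each camera call takes 0.05 s, during which the arm holds its last target.

## Working session

There is one attempt and no reset: what is moved stays moved. The work goes in short steps, Python scripts to look and compute and a shell command to move; the robot and the scene stay as the last step left them, time stands still between calls to the robot, and variables do not carry over. Pictures are saved under pics/ and viewed, and the job is handed in when it is done.

```bash
mkdir -p pics; ls
python3 - <<'E'
from plant import telemetry, imaging, ticket, finder, ctrl
import cv2,pickle
print(telemetry.get_state(), ctrl.grip_point_offset)
D={}
for n in ["scene","top","wrist"]:
    p=imaging.read_camera(n); D[n]=p
    cv2.imwrite(f"pics/a_{n}.png",p["pixels"][:,:,::-1])
    print(n,{k:v for k,v in p.items() if k!="pixels"})
    if n=='wrist':continue
    for l in ["canister","lid","valve","board","cradle","sealer","sealer_grip","mug","tin","spice_jar","nozzle_mouth"]:
        print(l,[(r["location"],round(r["confidence"],2)) for r in finder.pinpoint(l,p)][:4],[(r["extent"],round(r["confidence"],2)) for r in finder.masks_of(l,p)][:3])
pickle.dump(D,open("a.pkl","wb"))
E
```

```text
pics
{'time': 0.0, 'qpos': array([ 1.08703258e+00,  2.87174763e-01,  1.57818941e+00,  1.18852606e-05,
        1.27860412e+00, -1.50024362e-01]), 'dq': array([-0.0016625 ,  0.00106018, -0.00062004, -0.00037053, -0.00145374,
        0.00039485]), 'joint_efforts': array([-2.23392303e-04, -4.06006908e+01, -2.92616147e+01, -1.64031567e-04,
        6.00930594e-03,  3.34607904e-06]), 'eef_pos': array([0.22078842, 0.63716791, 0.2299344 ]), 'tcp_rot': array([ 1.66097922e-01,  9.86108549e-01, -1.12690358e-03, -3.75550223e-04]), 'contact_force': array([-0.31041331,  0.12029613,  1.07411585]), 'wrist_torque': array([-0.02973752, -0.04485203,  0.00043455]), 'opening': 1.0024648946049133} 0.0187
scene {'vfov': 52.55575693854234, 'cx': 277.19972497243054, 'cy': 211.14307116756962, 'rvec': array([ 1.90547139,  1.93486006, -0.5203956 ]), 'tvec': array([-0.00825931, -0.29067107,  1.42204753]), 'shot': 1}
canister [([251.7, 281.9], 0.9), ([207.5, 319.0], 0.83)] [([260.2, 219.2, 298.1, 264.9], 0.78), ([302.2, 174.7, 344.4, 220.2], 0.63)]
lid [([210.2, 175.9], 0.87), ([250.5, 277.3], 0.74)] [([157.0, 193
[... 1395 characters left out ...]
 0.94)]
cradle [([216.3, 172.7], 0.97)] [([150.0, 190.3, 192.3, 241.2], 0.75)]
sealer [([208.7, 175.3], 0.67)] [([143.1, 204.7, 172.7, 231.8], 0.89)]
sealer_grip [([211.8, 157.3], 0.94)] [([142.5, 204.2, 170.6, 229.6], 0.79)]
mug [([184.3, 223.2], 0.92)] [([205.4, 161.8, 236.1, 206.2], 0.94)]
tin [([183.8, 316.6], 0.63)] [([302.0, 168.1, 333.1, 199.4], 0.72)]
spice_jar [([183.1, 192.0], 0.69)] [([177.2, 170.6, 199.7, 189.7], 0.87), ([150.3, 189.7, 192.2, 239.1], 0.65)]
nozzle_mouth [] []
wrist {'vfov': 67.13925889044305, 'cx': 282.7595338010587, 'cy': 203.46372775497002, 'rvec': array([-2.36223325, -1.68013449, -0.24185552]), 'tvec': array([-0.67443358, -0.03544219,  0.37837419]), 'shot': 3}
```

Run:
```python
import cv2,pickle,numpy as np
D=pickle.load(open("a.pkl","rb"))
for n,(a,b,c,d) in {"scene":(120,160,420,290),"top":(120,150,440,290)}.items():
    im=D[n]["pixels"][b:d,a:c,::-1]
    cv2.imwrite(f"pics/crop_{n}.png",cv2.resize(im,None,fx=2.5,fy=2.5,interpolation=cv2.INTER_CUBIC))
```

```text
(no output)
```

View pics/a_scene.png

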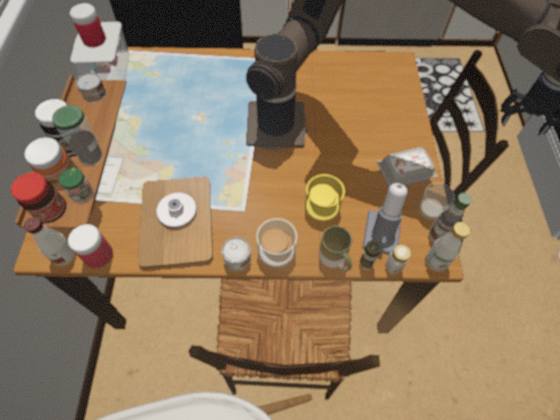

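View pics/a_wrist.png

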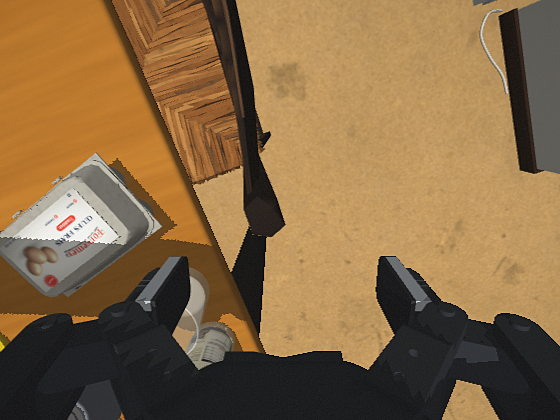

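```bash
sleep 1
```

```text
(no output)
```

View pics/crop_scene.png

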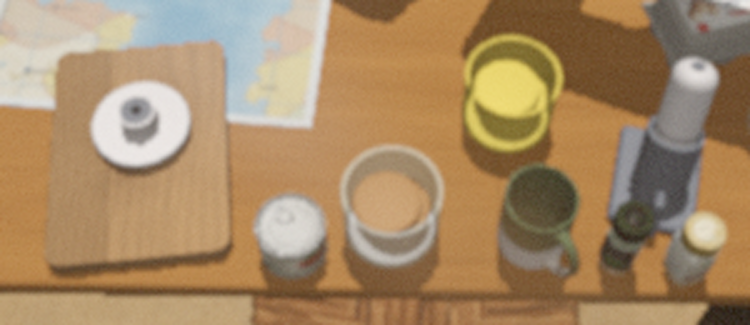

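View pics/crop_top.png

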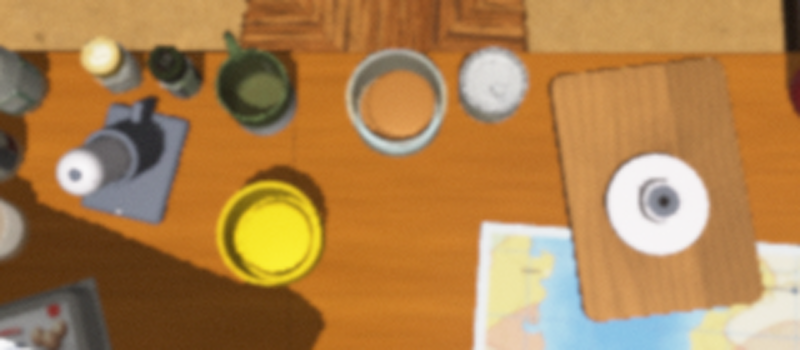

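```bash
cat > h.py <<'E'
import numpy as np, cv2
from scipy.spatial.transform import Rotation as R
def K(p):
    f=210/np.tan(np.radians(p["vfov"]/2)); return np.array([[f,0,p["cx"]],[0,f,p["cy"]],[0,0,1.]])
def ray(p,u,v):
    Rm=cv2.Rodrigues(np.array(p["rvec"]))[0]; t=np.array(p["tvec"])
    d=Rm.T@np.linalg.solve(K(p),[u,v,1.]); return -Rm.T@t,d
def bp(p,u,v,z):
    o,d=ray(p,u,v); return o+d*(z-o[2])/d[2]
def proj(p,X):
    return cv2.projectPoints(np.array(X,float).reshape(-1,3),np.array(p["rvec"]),np.array(p["tvec"]),K(p),None)[0].reshape(-1,2)
def circ(p,c,r,n=36):
    a=np.linspace(0,2*np.pi,n,endpoint=False); return proj(p,np.c_[c[0]+r*np.cos(a),c[1]+r*np.sin(a),np.full(n,c[2])])
def tri(l):
    A=np.zeros((3,3));b=np.zeros(3)
    for p,u,v in l:
        o,d=ray(p,u,v);d/=np.linalg.norm(d);M=np.eye(3)-np.outer(d,d);A+=M;b+=M@o
    return np.linalg.solve(A,b)
E
python3 - <<'E'
from h import *; import pickle
D=pickle.load(open("a.pkl","rb"));S,T=D["scene"],D["top"]
np.set_printoptions(precision=4,suppress=True)
for p in D.values(): print(ray(p,0,0)[0])
def show(n,s,t,z):
    print(n,bp(S,*s,z),bp(T,*t,z),tri([(S,*s),(T,*t)]))
cs=lambda u,v:(120+u/2.5,160+v/2.5); ct=lambda u,v:(120+u/2.5,150+v/2.5)
show("can origin",(281.9,251.7)[::1],(279.3,194.2),0)
show("can rim",cs(392,195),ct(397,97),.09)
show("valve",cs(137,108),ct(664,202),.066)
show("flange",cs(141,124),ct(658,204),.038)
show("grip",(393.8,198.4),(157.3,211.8),.14)
show("sealertop",cs(694,69),ct(75,174),.18)
show("cradle",(377.1,232.8),(172.7,216.3),0)
show("mug",(335.9,257.2),(223.2,184.3),0)
show("spice",(367.2,264.8),(192,183.1),0)
show("tin",(236.1,259.2),(316.6,183.8),0)
show("yellow",(319,207.5),(233.6,246.2),0)
# cradle base corners top view
for c in [(113,102),(189,122),(160,221),(82,205)]: print("corner",bp(T,*ct(*c),.014))
E
```

```text
[0.9722 0.0137 1.0777]
[ 0.2334 -0.0108  1.1484]
[0.1526 0.6609 0.373 ]
can origin [0.468  0.0276 0.    ] [0.4682 0.008  0.    ] [ 0.4682  0.0178 -0.    ]
can rim [0.4712 0.0129 0.09  ] [0.4645 0.008  0.09  ] [0.4665 0.0105 0.0806]
valve [ 0.3554 -0.2728  0.066 ] [ 0.3555 -0.2783  0.066 ] [ 0.3552 -0.2755  0.0662]
flange [ 0.3595 -0.2733  0.038 ] [ 0.3564 -0.2786  0.038 ] [ 0.3567 -0.2771  0.0336]
grip [0.3757 0.3168 0.14  ] [0.3931 0.315  0.14  ] [0.3897 0.3089 0.1617]
sealertop [0.3685 0.3176 0.18  ] [0.3675 0.3187 0.18  ] [0.3677 0.3185 0.1789]
cradle [0.4041 0.2995 0.    ] [0.4023 0.3148 0.    ] [ 0.4023  0.3074 -0.0009]
mug [0.4823 0.1772 0.    ] [0.4972 0.172  0.    ] [0.4923 0.1712 0.0216]
spice [0.5036 0.2618 0.    ] [0.5006 0.2636 0.    ] [ 0.5016  0.2637 -0.0045]
tin [ 0.4929 -0.0984  0.    ] [ 0.4994 -0.1004  0.    ] [ 0.4971 -0.0985  0.0095]
yellow [0.3225 0.1363 0.    ] [0.3173 0.1367 0.    ] [ 0.3179  0.1374 -0.0077]
corner [0.4744 0.3366 0.014 ]
corner [0.4512 0.2477 0.014 ]
corner [0.3375 0.2755 0.014 ]
corner [0.3552 0.3649 0.014 ]
```

```bash
python3 -m crank '[[-0.95,-0.61,-0.2,0,0,0.153,1],[-0.95,-0.61,-0.2,0,0,0.153,1],[-0.95,-0.61,-0.2,0,0,0.153,1],[-0.95,-0.61,-0.2,0,0,0.153,1]]'
python3 -m crank '[[-0.95,-0.115,0,0,0,0.153,1],[-0.95,-0.115,0,0,0,0.153,1],[-0.95,-0.115,0,0,0,0.153,1]]'
python3 -m crank '[[-0.95,-0.115,0,0,0,0.153,1],[-0.95,-0.115,0,0,0,0.153,1],[-0.95,-0.115,0,0,0,0.153,1]]'
python3 -m crank '[[-0.95,-0.115,0,0,0,0.153,1],[-0.95,-0.115,0,0,0,0.153,1],[-0.95,-0.115,0,0,0,0.153,1]]'
```

```text
time: 2.75
eef_pos: [0.328, 0.5023, 0.2626]
tcp_rot: [0.284, 0.959, 0.0, 0.001]
contact_force: [0.1, 0.2, -0.4]
opening: 0.998
time: 3.05
eef_pos: [0.4375, 0.4112, 0.2618]
tcp_rot: [0.397, 0.918, 0.0, 0.0]
contact_force: [0.6, 0.2, 0.1]
opening: 1.001
time: 3.35
eef_pos: [0.5225, 0.2952, 0.2615]
tcp_rot: [0.504, 0.864, 0.0, 0.0]
contact_force: [0.8, 0.9, -0.0]
opening: 0.997
time: 3.65
eef_pos: [0.5773, 0.1625, 0.2615]
tcp_rot: [0.604, 0.797, 0.0, 0.0]
contact_force: [0.5, -0.7, 0.0]
opening: 1.001
```

```bash
python3 -m crank '[[-0.95,-0.4,0,0,0,0.153,1],[-0.95,-0.4,0,0,0,0.153,1],[-0.95,-0.4,0,0,0,0.153,1],[-0.95,-0.4,0,0,0,0.153,1]]'
python3 -m crank '[[-0.75,-0.4,0,0,0,0.153,1],[-0.75,-0.4,0,0,0,0.153,1],[-0.75,-0.4,0,0,0,0.153,1],[-0.75,-0.4,0,0,0,0.153,1]]'
cat > shot.py <<'E'
import sys,pickle,cv2
from plant import telemetry, imaging, finder
from h import *
np.set_printoptions(precision=4,suppress=True)
n,cam=sys.argv[1],sys.argv[2]
p=imaging.read_camera(cam); p["state"]=telemetry.get_state()
pickle.dump(p,open(f"{n}.pkl","wb")); cv2.imwrite(f"pics/{n}.png",p["pixels"][:,:,::-1])
print("cam",ray(p,0,0)[0],"tcp",p["state"]["eef_pos"],"t",p["state"]["time"],"q",p["state"]["qpos"])
for l in sys.argv[3:]:
    print(l,[(r["location"],round(r["confidence"],2)) for r in finder.pinpoint(l,p)][:3])
E
python3 shot.py w1 wrist canister
```

```text
time: 4.05
eef_pos: [0.5572, 0.0066, 0.2615]
tcp_rot: [0.697, 0.717, -0.001, 0.001]
contact_force: [0.4, 1.0, -0.2]
opening: 0.998
time: 4.45
eef_pos: [0.5009, -0.1051, 0.2615]
tcp_rot: [0.777, 0.63, -0.0, 0.0]
contact_force: [0.0, 0.7, 0.2]
opening: 1.0
cam [ 0.5148 -0.0352  0.4032] tcp [ 0.5015 -0.1037  0.2616] t 4.5 q [-0.4026 -0.1021  1.9384  0.0007  1.3047 -0.1954]
canister [([80.0, 233.7], 0.83)]
```

View pics/w1.png

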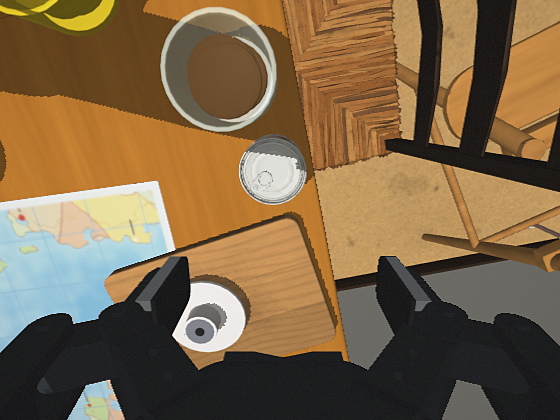

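```bash
cat > ov.py <<'E'
from h import *; import pickle,cv2
def overlay(n,circs,crop,f=2.5,out=None):
    p=pickle.load(open(n+".pkl","rb")); im=p["pixels"][:,:,::-1].copy()
    a,b,c,d=crop; im=cv2.resize(im[b:d,a:c],None,fx=f,fy=f,interpolation=cv2.INTER_CUBIC)
    for c_,r in circs:
        q=((circ(p,c_,r)-[a-.5,b-.5])*f-.5).astype(np.int32); cv2.polylines(im,[q.reshape(-1,1,2)],True,(255,0,255),1)
    cv2.imwrite(f"pics/{out}.png",im)
E
python3 - <<'E'
from ov import *
p=pickle.load(open("w1.pkl","rb"))
c=bp(p,218,69,.09); print(c); v=bp(p,200,331,.066); print(v)
overlay("w1",[(c,.054),((c[0],c[1],0.002),.050)],(140,0,320,140),4,"o1")
overlay("w1",[((v[0],v[1],.064),.022),((v[0],v[1],.038),.0555)],(120,260,320,380),4,"o2")
E
```

```text
[0.46450519 0.01272069 0.09      ]
[ 0.35769225 -0.27440193  0.066     ]
```

View pics/o1.png

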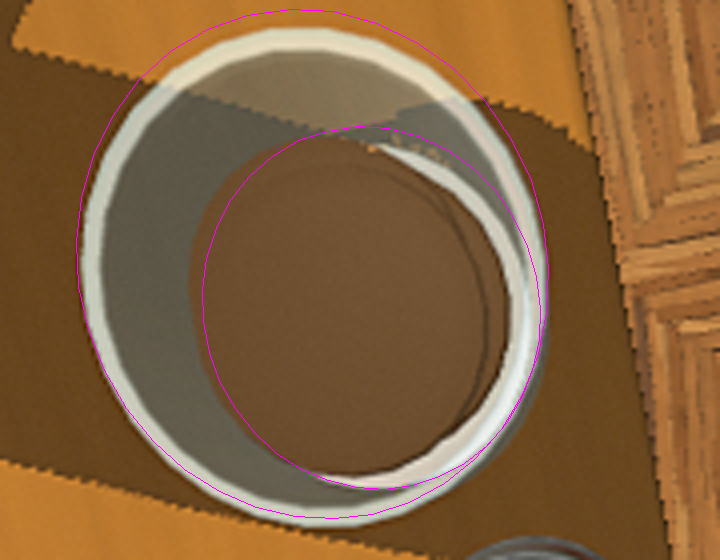

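View pics/o2.png

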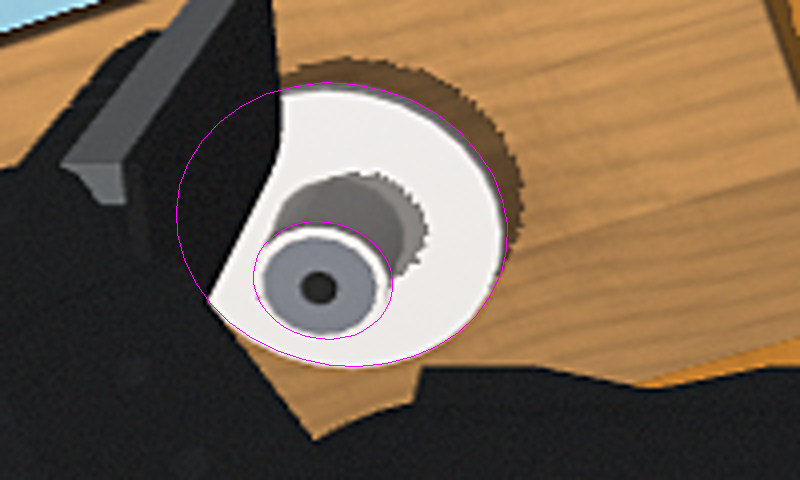

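```bash
cat > plan.py <<'E'
import sys
from plant import telemetry
from h import *
def rel(tp,tq,pos,Rt=None):
    r=R.from_quat(tq); s=r.inv().apply(np.array(pos)-tp)/.15
    w=np.zeros(3) if Rt is None else (r.inv()*Rt).as_rotvec()/(np.pi/2)
    return np.round(s,3),np.round(w,3)
def down(az): # tool down, jaw y at azimuth az
    y=np.array([np.cos(az),np.sin(az),0]); z=np.array([0,0,-1.]); return R.from_matrix(np.c_[np.cross(y,z),y,z])
E
python3 - <<'E'
from plan import *; import pickle
p=pickle.load(open("w1.pkl","rb")); print(bp(p,218,72.3,.09),bp(p,199.8,332,.0665))
s=telemetry.get_state(); az=-.55
print(rel(s["eef_pos"],s["tcp_rot"],[.357,-.2748,.16],down(az)))
E
```

```text
[0.46376258 0.0100042  0.09      ] [ 0.35726223 -0.27542854  0.0665    ]
(array([-1.32 , -0.712,  0.676]), array([ 0.   , -0.001,  0.219]))
```

```bash
python3 -m crank '[[-0.9,-0.4,0,0,0,0.22,1],[-0.9,-0.4,0,0,0,0.22,1],[-0.9,-0.4,0,0,0,0.22,1],[-0.9,-0.4,0,0,0,0.22,1]]'
python3 - <<'E'
from plan import *; import pickle
s=telemetry.get_state()
print(rel(s["eef_pos"],s["tcp_rot"],[.357,-.275,.13],down(-.55)))
E
```

```text
time: 4.95
eef_pos: [0.4141, -0.2256, 0.2615]
tcp_rot: [0.874, 0.486, -0.0, 0.0]
contact_force: [-0.3, 0.4, -0.8]
opening: 0.998
(array([-0.48 , -0.15 ,  0.877]), array([ 0.   ,  0.001, -0.003]))
```

```bash
python3 -m crank '[[-0.48,-0.15,0.87,0,0,0,1],[-0.48,-0.15,0.87,0,0,0,1],[-0.48,-0.15,0.87,0,0,0,1],[-0.48,-0.15,0.87,0,0,0,1],[-0.48,-0.15,0.87,0,0,0,1]]'
python3 shot.py w2 wrist valve
python3 - <<'E'
from ov import *
p=pickle.load(open("w2.pkl","rb"));print(proj(p,[.357,-.275,.0665]),proj(p,p["state"]["eef_pos"]))
E
```

```text
time: 5.45
eef_pos: [0.3594, -0.2717, 0.1305]
tcp_rot: [0.872, 0.489, 0.0, -0.001]
contact_force: [0.8, -0.1, 1.2]
opening: 1.0
cam [ 0.396  -0.2112  0.2723] tcp [ 0.3604 -0.2726  0.1322] t 5.5 q [-0.8731 -0.1101  2.1941  0.0008  1.0554 -0.3245]
valve [([224.9, 281.0], 0.7)]
[[283.23721705 223.93111745]] [[286.75964056 262.69588282]]
```

View pics/w2.png

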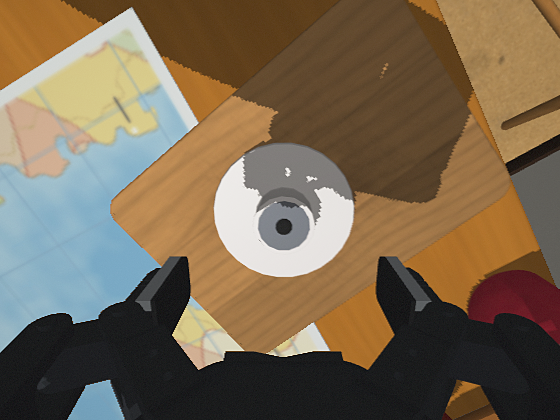

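Run:
```python
from plan import *; import pickle
p=pickle.load(open("w2.pkl","rb")); v=bp(p,284,227,.0665);print(v)
for i in range(3):
    s=telemetry.get_state(); print(rel(s["eef_pos"],s["tcp_rot"],[v[0],v[1],.043],down(-.55)),s["eef_pos"])
```

```text
[ 0.35627099 -0.2772004   0.0665    ]
(array([-0.039, -0.014,  0.601]), array([0.003, 0.   , 0.001])) [ 0.36084996 -0.27308775  0.13310559]
(array([-0.039, -0.014,  0.601]), array([0.003, 0.   , 0.001])) [ 0.36084996 -0.27308775  0.13310559]
(array([-0.039, -0.014,  0.601]), array([0.003, 0.   , 0.001])) [ 0.36084996 -0.27308775  0.13310559]
```

```bash
python3 -m crank '[[-0.035,-0.012,0.3,0,0,0,1],[-0.035,-0.012,0.5,0,0,0,1],[-0.035,-0.012,0.59,0,0,0,1],[-0.035,-0.012,0.59,0,0,0,1],[-0.035,-0.012,0.59,0,0,0,1]]'
python3 -m crank '[[0,0,0,0,0,0,0.3],[0,0,0,0,0,0,0.1],[0,0,0,0,0,0,0.1],[0,0,0,0,0,0,0.1],[0,0,0,0,0,0,0.1],[0,0,0,0,0,0,0.1]]' 40
```

```text
time: 6.05
eef_pos: [0.3562, -0.2772, 0.0443]
tcp_rot: [0.872, 0.489, 0.0, 0.002]
contact_force: [1.1, -0.6, -0.2]
opening: 1.003
time: 6.65
eef_pos: [0.3551, -0.2771, 0.0437]
tcp_rot: [0.873, 0.488, 0.0, 0.001]
contact_force: [-1.3, 2.1, 6.8]
opening: 0.484
```

```bash
python3 -m crank '[[0,0,0,0,0,0,0],[0,0,0,0,0,0,0],[0,0,-0.02,0,0,0,0],[0,0,-0.02,0,0,0,0]]' 40
python3 -m crank '[[0,0,-0.2,0,0,0,0],[0,0,-0.5,0,0,0,0],[0,0,-0.8,0,0,0,0],[0,0,-0.8,0,0,0,0],[0,0,-0.8,0,0,0,0]]' 40
python3 shot.py w3 wrist valve
```

```text
time: 7.05
eef_pos: [0.3541, -0.2762, 0.0453]
tcp_rot: [0.873, 0.488, -0.0, -0.0]
contact_force: [-1.1, 0.2, -2.5]
opening: 0.486
time: 7.55
eef_pos: [0.3545, -0.2765, 0.1659]
tcp_rot: [0.873, 0.488, 0.0, 0.001]
contact_force: [-1.0, 0.9, -2.1]
opening: 0.489
cam [ 0.3909 -0.2156  0.3076] tcp [ 0.3537 -0.2756  0.1641] t 7.6 q [-0.8889 -0.1609  2.1749 -0.      1.1295 -0.3382]
valve [([277.5, 283.5], 0.73)]
```

View pics/w3.png

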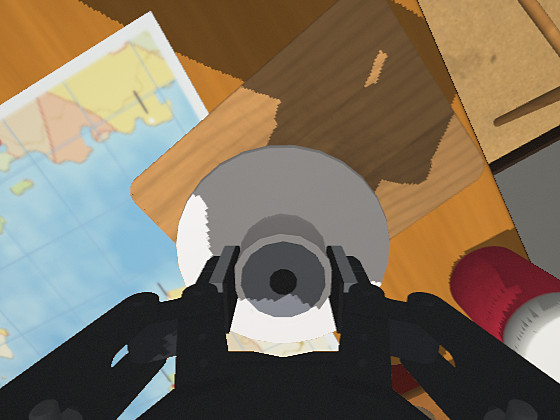

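Run:
```python
from plan import *; import pickle
p=pickle.load(open("w3.pkl","rb")); s=p["state"]
for z in (.184,.187): 
  v=bp(p,283,281,z); print(v, R.from_quat(s["tcp_rot"]).inv().apply(v-s["eef_pos"]))
```

```text
[ 0.35360885 -0.27692202  0.184     ] [-0.00116287  0.00060318 -0.01985231]
[ 0.354514  -0.2754322  0.187    ] [ 0.00058223  0.00058935 -0.02285119]
```

Run:
```python
from plan import *
s=telemetry.get_state()
print(rel(s["eef_pos"],s["tcp_rot"],[.449,-.139,.185],down(-.21)))
```

```text
(array([ 1.107,  0.068, -0.144]), array([-0.002, -0.001, -0.217]))
```

```bash
python3 -m crank '[[0.3,0.02,-0.14,0,0,-0.06,0],[0.6,0.04,-0.14,0,0,-0.13,0],[0.9,0.06,-0.14,0,0,-0.2,0],[1,0.07,-0.14,0,0,-0.22,0],[1,0.07,-0.14,0,0,-0.22,0]]' 40
python3 - <<'E'
from plan import *
s=telemetry.get_state()
print(rel(s["eef_pos"],s["tcp_rot"],[.466,-.01,.185],down(0.1)))
E
```

```text
time: 8.15
eef_pos: [0.4413, -0.1515, 0.1836]
tcp_rot: [0.775, 0.633, -0.001, -0.003]
contact_force: [-1.3, -0.1, -2.4]
opening: 0.488
(array([ 0.957, -0.027, -0.007]), array([-0.003, -0.002, -0.192]))
```

```bash
python3 -m crank '[[0.3,-0.01,0,0,0,-0.06,0],[0.6,-0.02,0,0,0,-0.12,0],[0.8,-0.027,0,0,0,-0.19,0],[0.8,-0.027,0,0,0,-0.19,0],[0.8,-0.027,0,0,0,-0.19,0]]' 40
python3 shot.py w4 wrist valve
```

```text
time: 8.65
eef_pos: [0.4612, -0.0358, 0.1847]
tcp_rot: [0.673, 0.739, -0.001, -0.001]
contact_force: [1.0, -1.3, -1.5]
opening: 0.485
cam [0.4541 0.0352 0.3264] tcp [ 0.4614 -0.0363  0.185 ] t 8.7 q [-0.298  -0.1494  2.1243 -0.0008  1.1691 -0.3896]
valve [([278.0, 280.2], 0.91)]
```

View pics/w4.png

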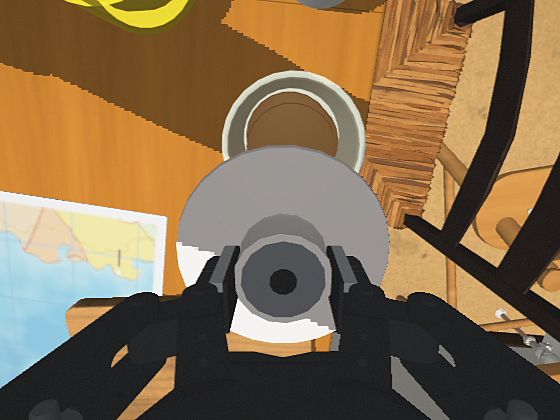

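Run:
```python
from ov import *
c=(.465,.0103,.09)
overlay("w4",[(c,.054),(c,.049)],(200,50,400,200),4,"o4")
```

```text
(no output)
```

View pics/o4.png

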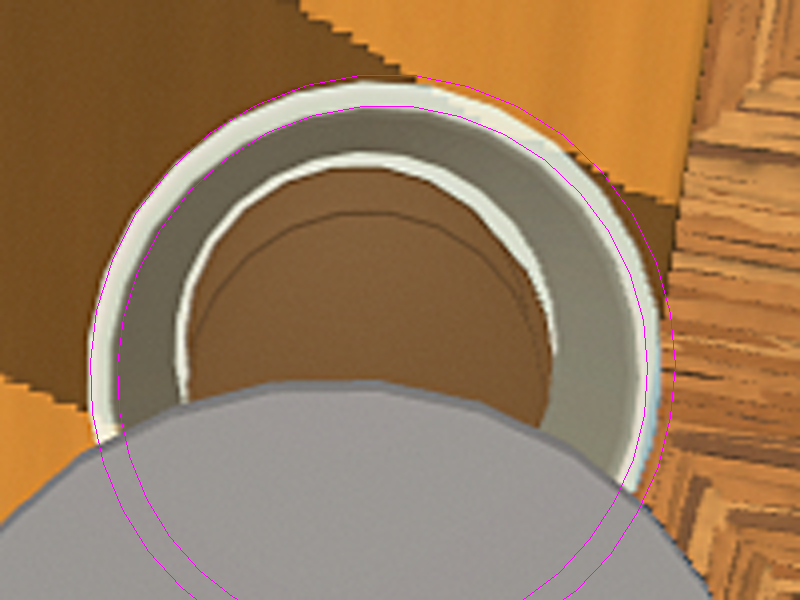

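Run:
```python
from plan import *
p=telemetry.get_state()
print(p["eef_pos"],rel(p["eef_pos"],p["tcp_rot"],[.4635,.010,.13],down(0.1)))
```

```text
[ 0.46158016 -0.03664956  0.18532695] (array([0.308, 0.042, 0.369]), array([-0.001, -0.   , -0.006]))
```

```bash
python3 -m crank '[[0.15,0.02,0,0,0,0,0],[0.308,0.042,0.1,0,0,0,0],[0.308,0.042,0.25,0,0,0,0],[0.308,0.042,0.37,0,0,0,0],[0.308,0.042,0.37,0,0,0,0],[0.308,0.042,0.37,0,0,0,0]]' 40
python3 shot.py w5 wrist; python3 shot.py t5 top;python3 shot.py s5 scene
python3 - <<'E'
from ov import *
overlay("t5",[],(220,130,340,210),5,"o5")
overlay("s5",[],(210,170,330,280),5,"o6")
E
```

```text
time: 9.35
eef_pos: [0.4641, 0.0099, 0.1308]
tcp_rot: [0.674, 0.739, -0.0, -0.0]
contact_force: [1.4, -0.4, -1.1]
opening: 0.485
cam [0.4568 0.081  0.2725] tcp [0.4648 0.01   0.1316] t 9.4 q [-0.1973 -0.0765  2.1647 -0.0001  1.0522 -0.2889]
cam [ 0.2334 -0.0108  1.1484] tcp [0.4651 0.01   0.132 ] t 9.45 q [-0.197  -0.0769  2.1643 -0.0001  1.0522 -0.2889]
cam [0.9722 0.0137 1.0777] tcp [0.4652 0.0102 0.1322] t 9.5 q [-0.1967 -0.0772  2.1642 -0.0001  1.0521 -0.2889]
```

View pics/w5.png

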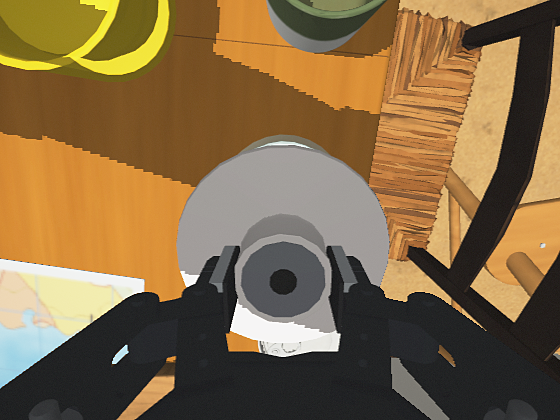

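View pics/o5.png

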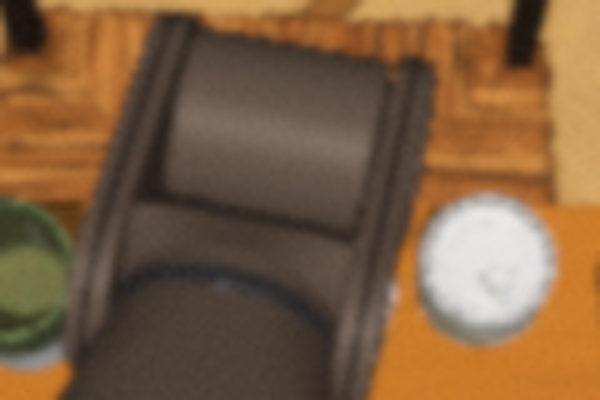

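View pics/o6.png

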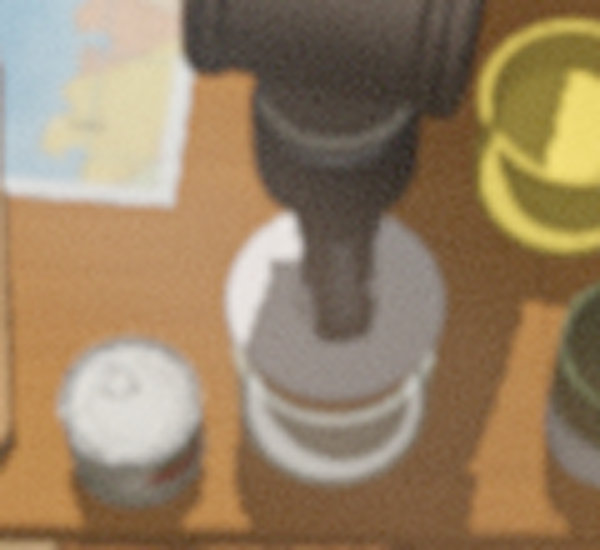

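```bash
python3 -m crank '[[0,0,0.05,0,0,0,0],[0,0,0.1,0,0,0,0],[0,0,0.13,0,0,0,0],[0,0,0.16,0,0,0,0],[0,0,0.16,0,0,0,0]]' 40
```

```text
time: 10.0
eef_pos: [0.4635, 0.0111, 0.1058]
tcp_rot: [0.673, 0.739, -0.001, -0.001]
contact_force: [-0.4, -0.3, -2.5]
opening: 0.487
```

```bash
python3 -m crank '[[0,0,0.007,0,0,0,0],[0,0,0.014,0,0,0,0],[0,0,0.014,0,0,0,0]]' 40
python3 shot.py s6 scene
python3 - <<'E'
from ov import *
overlay("s6",[],(210,170,330,280),5,"o7")
E
```

```text
time: 10.3
eef_pos: [0.4643, 0.0109, 0.1048]
tcp_rot: [0.673, 0.739, 0.0, 0.0]
contact_force: [-0.5, 0.3, -2.2]
opening: 0.489
cam [0.9722 0.0137 1.0777] tcp [0.4643 0.0109 0.1049] t 10.35 q [-0.1955 -0.0357  2.182  -0.      0.995  -0.289 ]
```

View pics/o7.png

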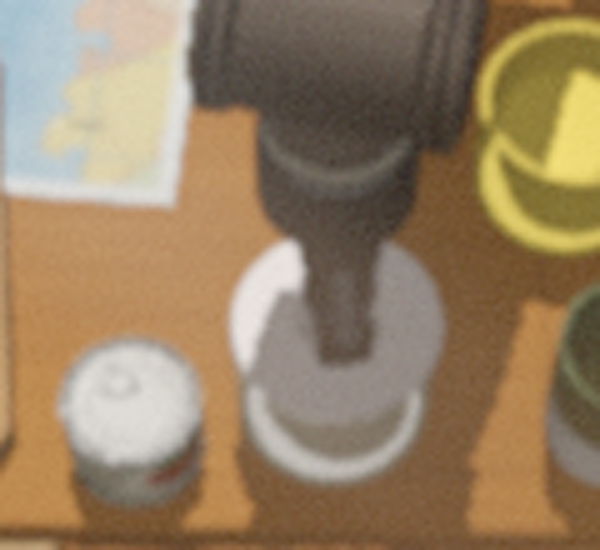

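```bash
python3 -m crank '[[0,0,0.007,0,0,0,0],[0,0,0.007,0,0,0,0]]' 40;python3 -m crank '[[0,0,0.007,0,0,0,0],[0,0,0.007,0,0,0,0]]' 40
```

```text
time: 10.55
eef_pos: [0.4641, 0.011, 0.1036]
tcp_rot: [0.673, 0.739, -0.0, -0.0]
contact_force: [0.5, 0.2, -1.9]
opening: 0.485
time: 10.75
eef_pos: [0.4641, 0.011, 0.1025]
tcp_rot: [0.673, 0.739, -0.0, -0.0]
contact_force: [0.3, -0.6, -1.2]
opening: 0.49
```

```bash
python3 -m crank '[[0,0,0.004,0,0,0,0],[0,0,0.004,0,0,0,0.6],[0,0,0.004,0,0,0,0.8],[0,0,0,0,0,0,1],[0,0,0,0,0,0,1],[0,0,0,0,0,0,1],[0,0,-0.1,0,0,0,1],[0,0,-0.4,0,0,0,1],[0,0,-0.7,0,0,0,1],[0,0,-1,0,0,0,1],[0,0,-1,0,0,0,1]]' 40
python3 shot.py w7 wrist;python3 shot.py s7 scene
python3 - <<'E'
from ov import *
overlay("s7",[],(210,170,330,280),5,"o8")
E
```

```text
time: 11.85
eef_pos: [0.468, 0.0103, 0.2609]
tcp_rot: [0.673, 0.739, 0.004, 0.006]
contact_force: [0.0, -0.2, 0.4]
opening: 1.002
cam [0.4583 0.0817 0.4022] tcp [0.4663 0.0106 0.257 ] t 11.9 q [-0.1954 -0.216   2.046   0.      1.3026 -0.289 ]
cam [0.9722 0.0137 1.0777] tcp [0.4648 0.0108 0.254 ] t 11.95 q [-0.1954 -0.214   2.0499 -0.      1.3024 -0.2889]
```

View pics/w7.png

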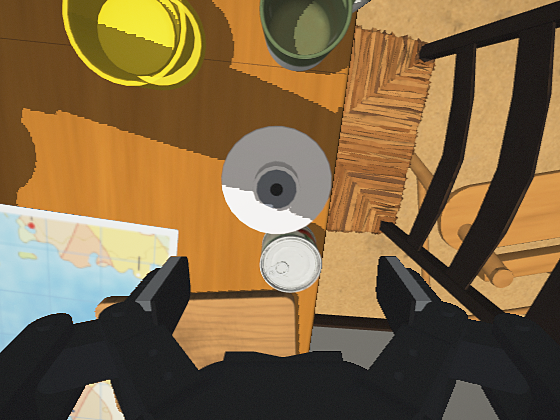

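View pics/o8.png

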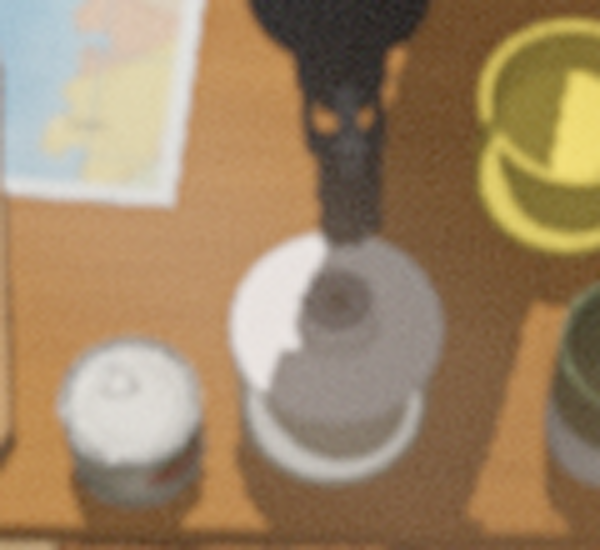

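Run:
```python
from plan import *; import pickle
from scipy.optimize import least_squares
Q=[];P=[]
for n in ["w1","w2","w3","w4","w5","s6","s7"]:
    s=pickle.load(open(n+".pkl","rb"))["state"]; Q.append(s["qpos"]);P.append(s["eef_pos"])
Q.append(np.array([1.08703258,.287174763,1.57818941,0,1.27860412,-.15]));P.append(np.array([0.22078842,0.63716791,0.2299344]))
Q=np.array(Q);P=np.array(P)
r=np.sqrt((P[:,:2]**2).sum(1)-.1**2); 
print(np.hypot(P[:,0],P[:,1])*np.sin(np.arctan2(P[:,1],P[:,0])-Q[:,0]))
def f(x):
    h,a,b,c,e=x; t=Q[:,1];u=t+Q[:,2];w=u+Q[:,4]
    return np.r_[a*np.sin(t)+b*np.sin(u)+.0*w-r+e, h+a*np.cos(t)+b*np.cos(u)-P[:,2]]
s=least_squares(f,[.2,.4,.4,0,0]);print(s.x,np.abs(s.fun).max())
st=telemetry.get_state(); p=pickle.load(open("w7.pkl","rb")); print(st["eef_pos"],bp(p,277,189,.1245))
```

```text
[0.10106142 0.10107682 0.10089379 0.100713   0.10086818 0.10089554
 0.10089589 0.10090283]
[-0.02850533  0.44367843  0.57233046  1.17974218 -0.00774115] 0.003672875795443002
[0.46480317 0.01084924 0.25404254] [0.46361507 0.01272187 0.1245    ]
```

```bash
cat >> plan.py <<'E'
def tool(a,jaw): # tool z=-a, jaw y nearest to given vector
    a=np.array(a)/np.linalg.norm(a); y=np.array(jaw,float); y-=a*(y@a); y/=np.linalg.norm(y); return R.from_matrix(np.c_[np.cross(y,-a),y,-a])
def lean(az,t=np.radians(20)): return np.array([np.cos(az)*np.sin(t),np.sin(az)*np.sin(t),np.cos(t)])
E
python3 - <<'E'
from plan import *
s=telemetry.get_state(); Rt=tool(lean(2.90),[np.cos(-.24),np.sin(-.24),0])
r0=R.from_quat(s["tcp_rot"])
print(rel(s["eef_pos"],s["tcp_rot"],[.445,.155,.28],down(-.05)))
print(rel([.445,.155,.28],down(-.05).as_quat(),[.365,.26,.28],Rt))
E
```

```text
(array([ 0.969, -0.041, -0.174]), array([0.002, 0.   , 0.091]))
(array([ 0.672, -0.568,  0.   ]), array([-0.222, -0.021,  0.12 ]))
```

```bash
python3 -m crank '[[0.97,-0.04,-0.17,0,0,0.09,1],[0.97,-0.04,-0.17,0,0,0.09,1],[0.97,-0.04,-0.17,0,0,0.09,1],[0.97,-0.04,-0.17,0,0,0.09,1]]'
python3 -m crank '[[0.67,-0.57,0,-0.22,-0.02,0.12,1],[0.67,-0.57,0,-0.22,-0.02,0.12,1],[0.67,-0.57,0,-0.22,-0.02,0.12,1],[0.67,-0.57,0,-0.22,-0.02,0.12,1],[0.67,-0.57,0,-0.22,-0.02,0.12,1]]'
python3 shot.py w8 wrist sealer_grip sealer
```

```text
time: 12.35
eef_pos: [0.4429, 0.1594, 0.277]
tcp_rot: [0.722, 0.692, -0.0, -0.001]
contact_force: [-0.9, 0.4, 0.2]
opening: 0.997
time: 12.85
eef_pos: [0.3625, 0.26, 0.276]
tcp_rot: [0.773, 0.611, 0.105, 0.135]
contact_force: [0.2, 0.5, -0.1]
opening: 0.998
cam [0.3315 0.3407 0.4092] tcp [0.3637 0.2593 0.2766] t 12.9 q [ 0.5235 -0.3999  2.1764 -0.2616  1.1251  0.8447]
sealer_grip []
sealer [([121.2, 249.9], 0.77)]
```

View pics/w8.png

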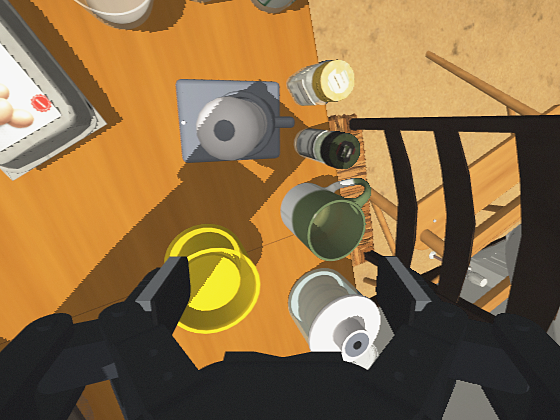

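Run:
```python
from ov import *
overlay("w8",[],(160,60,320,180),5,"o9")
```

```text
(no output)
```

View pics/o9.png

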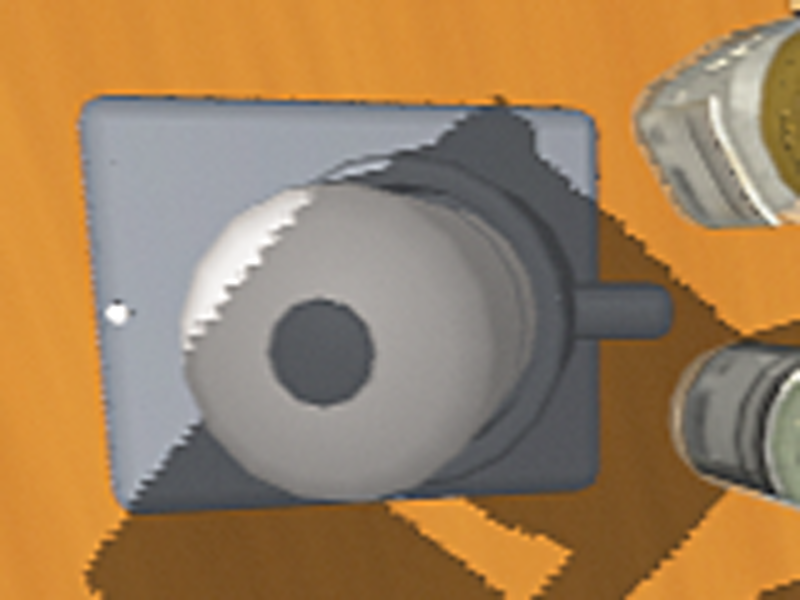

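Run:
```python
from ov import *
from scipy.optimize import least_squares
np.set_printoptions(precision=4,suppress=True)
p=pickle.load(open("w8.pkl","rb"))
C=np.array([(82,98),(597,108),(598,488),(120,508)])/5+[160,60]
W=np.array([bp(p,*c,.014) for c in C]);print(W)
L=np.array([(-.0625,.048),(.0625,.048),(.0625,-.048),(-.0625,-.048)])
def f(x):
    c,s=np.cos(x[2]),np.sin(x[2]); X=np.c_[x[0]+c*L[:,0]-s*L[:,1],x[1]+s*L[:,0]+c*L[:,1],np.full(4,.014)]
    return (proj(p,X)-C).ravel()
s=least_squares(f,[.404,.306,-.24]);print(s.x,s.fun)
d=np.array((322,352))/5+[160,60]
for z in (.175,.18,.185):print(bp(p,*d,z))
T=pickle.load(open("a.pkl","rb"));print(tri([(p,*d),(T["scene"],120+694/2.5,160+69/2.5),(T["top"],120+75/2.5,150+174/2.5)]))
```

```text
[[0.3544 0.3687 0.014 ]
 [0.4729 0.3417 0.014 ]
 [0.4511 0.2502 0.014 ]
 [0.3335 0.2794 0.014 ]]
[ 0.4033  0.3096 -0.2322] [-1.3815 -1.7273  1.6535 -0.6071  1.6879  0.7957 -1.0995  2.1515]
[0.3665 0.3179 0.175 ]
[0.3657 0.3184 0.18  ]
[0.365  0.3189 0.185 ]
[0.367  0.3186 0.1782]
```

```bash
cat > seal.py <<'E'
from plan import *
a=lean(2.909); O=np.array([.3665,.3183,.1785])-.167*a
Rt=tool(a,[np.cos(-.2322),np.sin(-.2322),0])
E
python3 - <<'E'
from seal import *
s=telemetry.get_state(); np.set_printoptions(precision=4,suppress=True)
print(s["eef_pos"],rel(s["eef_pos"],s["tcp_rot"],O+a*.206,Rt),O)
E
```

```text
[0.365  0.2585 0.2775] (array([ 0.389, -0.304,  0.332]), array([-0.002,  0.002, -0.005])) [0.4221 0.3051 0.0216]
```

```bash
python3 -m crank '[[0.39,-0.3,0,0,0,-0.005,1],[0.39,-0.3,0,0,0,-0.005,1],[0.39,-0.3,0.2,0,0,-0.005,1],[0.39,-0.3,0.32,0,0,-0.005,1],[0.39,-0.3,0.32,0,0,-0.005,1]]'
python3 shot.py w9 wrist sealer_grip sealer
python3 - <<'E'
from seal import *; import pickle
p=pickle.load(open("w9.pkl","rb")); print(proj(p,[O+.167*a,O+.125*a,O+.08*a,p["state"]["eef_pos"]]))
s=telemetry.get_state();print(rel(s["eef_pos"],s["tcp_rot"],O+a*.105,Rt))
E
```

```text
time: 13.5
eef_pos: [0.3531, 0.3204, 0.2143]
tcp_rot: [0.773, 0.611, 0.103, 0.136]
contact_force: [-0.1, 0.1, -0.8]
opening: 1.001
cam [0.3225 0.4018 0.3472] tcp [0.3535 0.3211 0.2162] t 13.55 q [ 0.6653 -0.2374  2.1663 -0.3183  1.02    1.0401]
sealer_grip []
sealer [([177.8, 283.6], 0.94)]
[[285.69806587 230.00472963]
 [285.57597272 208.93831173]
 [285.4846515  193.1814    ]
 [286.67826645 260.85039179]]
(array([-0.006, -0.008,  0.695]), array([-0.001,  0.   , -0.   ]))
```

View pics/w9.png

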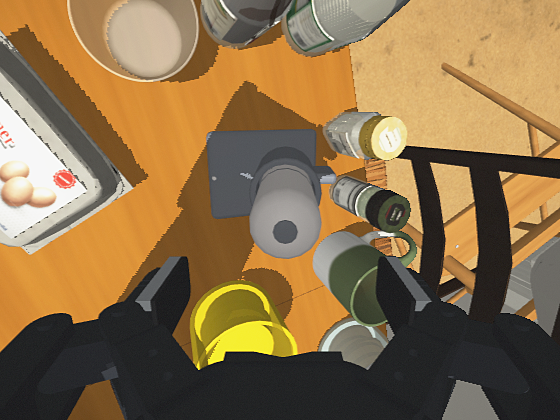

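```bash
python3 -m crank '[[0,0,0.2,0,0,0,1],[0,0,0.4,0,0,0,1],[0,0,0.6,0,0,0,1],[0,0,0.68,0,0,0,1],[0,0,0.68,0,0,0,1]]' 40
python3 -m crank '[[0,0,0,0,0,0,0.5],[0,0,0,0,0,0,0.2],[0,0,0,0,0,0,0],[0,0,0,0,0,0,0],[0,0,0,0,0,0,0],[0,0,0,0,0,0,0]]' 50
python3 shot.py w10 wrist sealer
```

```text
time: 14.15
eef_pos: [0.3863, 0.3141, 0.1211]
tcp_rot: [0.772, 0.611, 0.105, 0.135]
contact_force: [-0.3, -1.7, -0.2]
opening: 0.999
time: 14.75
eef_pos: [0.3868, 0.3157, 0.1239]
tcp_rot: [0.772, 0.612, 0.108, 0.136]
contact_force: [-3.3, -0.1, 5.8]
opening: 0.54
cam [0.3548 0.3961 0.2571] tcp [0.3868 0.3157 0.1239] t 14.8 q [ 0.6089 -0.0717  2.2075 -0.361   0.8003  1.0655]
sealer [([205.1, 283.1], 0.88)]
```

View pics/w10.png

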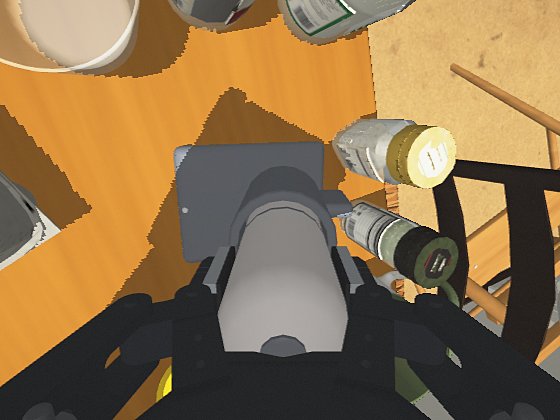

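```bash
python3 -m crank '[[0,0,0,0,0,0,0],[0,0,-0.05,0,0,0,0],[0,0,-0.15,0,0,0,0],[0,0,-0.25,0,0,0,0],[0,0,-0.35,0,0,0,0],[0,0,-0.45,0,0,0,0],[0,0,-0.45,0,0,0,0]]' 60
python3 shot.py w11 wrist sealer
```

```text
time: 15.55
eef_pos: [0.364, 0.3208, 0.1872]
tcp_rot: [0.772, 0.612, 0.108, 0.135]
contact_force: [0.2, -0.1, -2.2]
opening: 0.535
cam [0.332  0.4012 0.3204] tcp [0.3638 0.3204 0.1859] t 15.6 q [ 0.6485 -0.1901  2.1863 -0.329   0.9448  1.0457]
sealer [([202.5, 284.8], 0.87), ([183.3, 259.7], 0.68)]
```

View pics/w11.png

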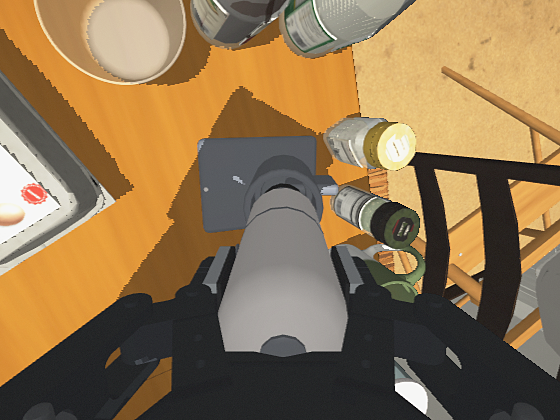

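```bash
python3 -m crank '[[0,0,-0.2,0,0,0,0],[0,0,-0.4,0,0,0,0],[0,0,-0.6,0,0,0,0],[0,0,-0.75,0,0,0,0],[0,0,-0.75,0,0,0,0]]' 60
python3 shot.py w12 wrist sealer nozzle_mouth
python3 - <<'E'
from plan import *
s=telemetry.get_state(); print(s["eef_pos"])
for T in (.34,):
  print(rel(s["eef_pos"],s["tcp_rot"],[.42,.22,T],down(-.15)))
E
```

```text
time: 16.15
eef_pos: [0.3274, 0.33, 0.2938]
tcp_rot: [0.772, 0.612, 0.109, 0.135]
contact_force: [-0.3, 1.1, -2.2]
opening: 0.535
cam [0.2951 0.4101 0.4271] tcp [0.327  0.3292 0.2913] t 16.2 q [ 0.7201 -0.33    2.1002 -0.304   1.1806  1.0396]
sealer [([202.3, 285.0], 0.55)]
nozzle_mouth [([202.3, 282.7], 0.54), ([167.6, 264.9], 0.22)]
[0.32630276 0.32824286 0.28857234]
(array([-0.561,  0.843, -0.06 ]), array([ 0.219,  0.012, -0.051]))
```

View pics/w12.png

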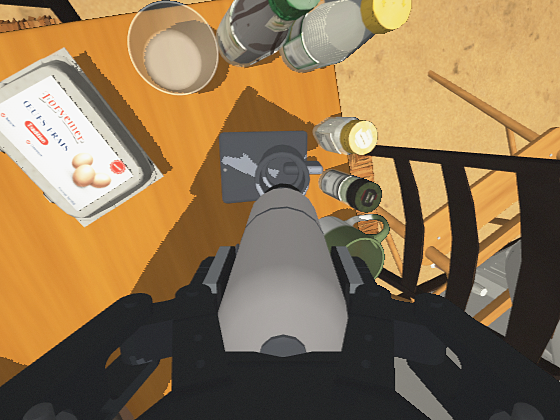

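```bash
python3 -m crank '[[-0.1,0.15,-0.1,0.06,0,-0.01,0],[-0.25,0.4,-0.1,0.12,0,-0.03,0],[-0.4,0.6,-0.1,0.17,0.01,-0.04,0],[-0.56,0.84,-0.06,0.22,0.012,-0.05,0],[-0.56,0.84,-0.06,0.22,0.012,-0.05,0],[-0.56,0.84,-0.06,0.22,0.012,-0.05,0]]' 60
python3 shot.py w13 wrist nozzle_mouth
python3 - <<'E'
from plan import *;import pickle
p=pickle.load(open("w13.pkl","rb"));s=p["state"];r=R.from_quat(s["tcp_rot"])
print(proj(p,[s["eef_pos"]+r.apply([x,0,z]) for x,z in ((0,.106),(0.005,.106),(0,.05),(0,-.06))]))
print(rel(s["eef_pos"],s["tcp_rot"],[.455,.10,.33],down(-.1)))
E
```

```text
time: 16.9
eef_pos: [0.4207, 0.2191, 0.3398]
tcp_rot: [0.76, 0.65, -0.0, -0.002]
contact_force: [-0.1, -0.4, -3.0]
opening: 0.538
cam [0.4313 0.2893 0.4816] tcp [0.4198 0.2202 0.34  ] t 16.95 q [ 0.2669 -0.236   1.914   0.0031  1.4654  0.4189]
nozzle_mouth []
[[282.30640586 200.68929708]
 [282.28453936 194.74263543]
 [282.21406968 224.49696123]
 [281.73814669 347.20741306]]
(array([-0.756,  0.354,  0.064]), array([-0.002, -0.001, -0.033]))
```

View pics/w13.png

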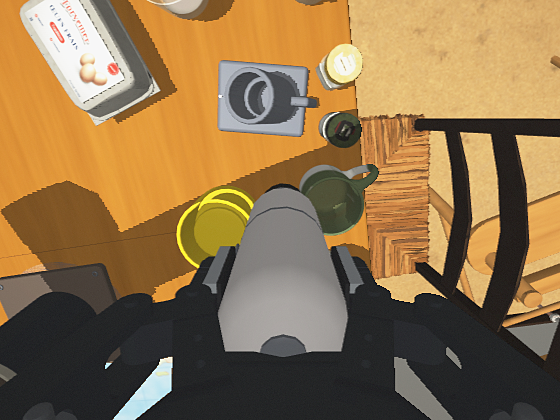

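Run:
```python
from plan import *;import pickle,cv2
p=pickle.load(open("w13.pkl","rb"));s=p["state"];r=R.from_quat(s["tcp_rot"])
a,b,c,d=200,160,370,370;f=2.8
im=cv2.resize(p["pixels"][b:d,a:c,::-1],None,fx=f,fy=f,interpolation=cv2.INTER_CUBIC)
t=np.linspace(0,2*np.pi,40)
for z,rad in ((.106,.018),(.0,.0235),(-.04,.0235),(.03,.0235),(.06,.0235)):
    X=s["eef_pos"]+r.apply(np.c_[rad*np.cos(t),rad*np.sin(t),0*t+z]); q=((proj(p,X)-[a-.5,b-.5])*f).astype(np.int32)
    cv2.polylines(im,[q.reshape(-1,1,2)],True,(255,0,255),1)
cv2.imwrite("pics/o13.png",im)
```

```text
(no output)
```

View pics/o13.png

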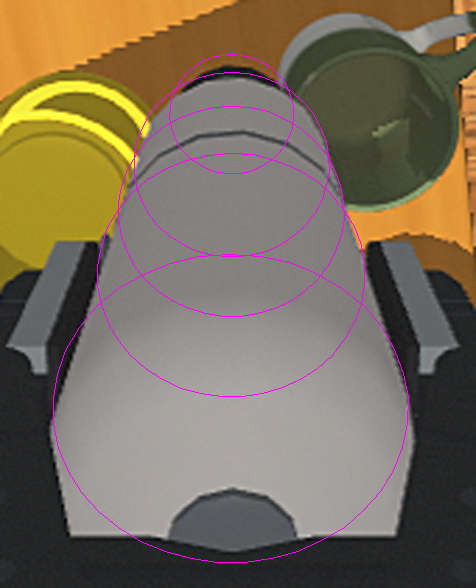

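```bash
python3 -m crank '[[-0.25,0.1,0,0,0,-0.01,0],[-0.5,0.2,0.03,0,0,-0.02,0],[-0.75,0.35,0.06,0,0,-0.03,0],[-0.75,0.35,0.06,0,0,-0.03,0]]' 60
python3 - <<'E'
from plan import *
s=telemetry.get_state()
print(s["eef_pos"],rel(s["eef_pos"],s["tcp_rot"],[.464,.012,.265],down(-.1)))
E
```

```text
time: 17.4
eef_pos: [0.455, 0.0995, 0.3313]
tcp_rot: [0.743, 0.669, 0.0, -0.001]
contact_force: [-0.4, 0.3, -3.6]
opening: 0.535
[0.45496808 0.09949062 0.33130333] (array([-0.574,  0.122,  0.441]), array([-0.   , -0.001, -0.004]))
```

```bash
python3 -m crank '[[-0.2,0.05,0,0,0,0,0],[-0.4,0.1,0,0,0,0,0],[-0.574,0.122,0.1,0,0,0,0],[-0.574,0.122,0.3,0,0,0,0],[-0.574,0.122,0.4,0,0,0,0],[-0.574,0.122,0.4,0,0,0,0],[-0.574,0.122,0.4,0,0,0,0]]' 60
python3 shot.py s14 scene nozzle_mouth valve; python3 shot.py w14 wrist; python3 shot.py t14 top
python3 - <<'E'
from ov import *
overlay("s14",[],(230,150,330,270),5,"o14")
for n in ("s14",):
    p=pickle.load(open(n+".pkl","rb")); t=p["state"]["eef_pos"]; print(proj(p,[t,t-[0,0,.106],[.464,.011,.122],[.464,.011,.228]]))
E
```

```text
time: 18.1
eef_pos: [0.4644, 0.0158, 0.2731]
tcp_rot: [0.742, 0.671, 0.002, -0.001]
contact_force: [0.1, 0.3, -2.7]
opening: 0.537
cam [0.9722 0.0137 1.0777] tcp [0.4649 0.0155 0.274 ] t 18.15 q [-0.1875 -0.2278  2.0249  0.004   1.3419 -0.0872]
nozzle_mouth [([222.2, 280.6], 0.53), ([237.5, 276.2], 0.37)]
valve [([227.9, 277.2], 0.79)]
cam [0.471  0.0855 0.4165] tcp [0.4652 0.0148 0.2744] t 18.3 q [-0.1888 -0.228   2.0244  0.004   1.3417 -0.0873]
cam [ 0.2334 -0.0108  1.1484] tcp [0.4651 0.0147 0.2742] t 18.35 q [-0.1891 -0.2279  2.0247  0.004   1.3418 -0.0874]
[[278.50624527 198.15095591]
 [278.08779027 221.26742896]
 [276.17022686 229.74167049]
 [276.39484878 208.34327367]]
```

View pics/o14.png

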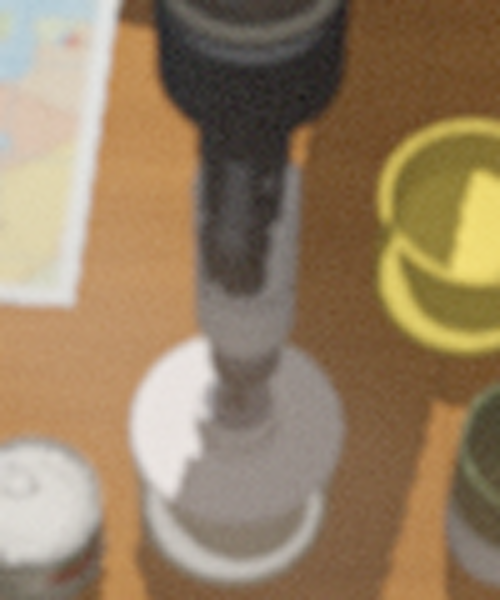

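View pics/w14.png

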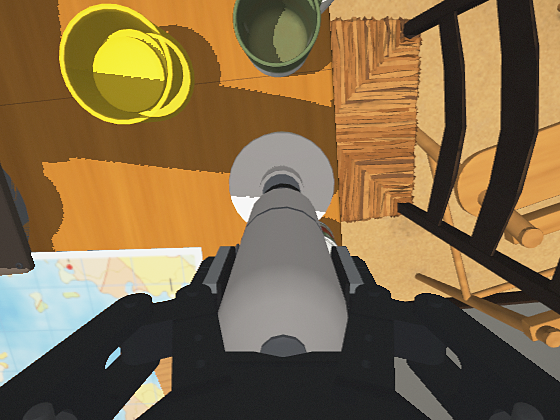

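View pics/t14.png

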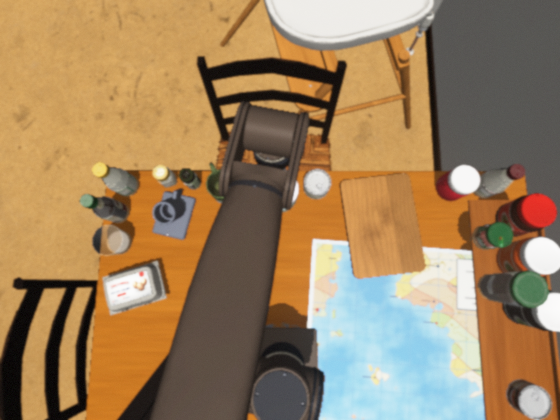

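```bash
cat > o3.py <<'E'
from plan import *;import pickle,cv2,sys
n,vx,vy,nx,ny,out,nz=sys.argv[1],*map(float,sys.argv[2:6]),sys.argv[6],float(sys.argv[7])
p=pickle.load(open(n+".pkl","rb"));s=p["state"];e=s["eef_pos"]
a,b,c,d=210,120,360,280;f=3.7
im=cv2.resize(p["pixels"][b:d,a:c,::-1],None,fx=f,fy=f,interpolation=cv2.INTER_CUBIC)
for C,rad,col in (((vx,vy,.096),.0555,(255,0,255)),((vx,vy,.122),.022,(255,0,255)),((nx,ny,nz),.018,(0,255,255))):
    q=((circ(p,C,rad)-[a-.5,b-.5])*f).astype(np.int32); cv2.polylines(im,[q.reshape(-1,1,2)],True,col,1)
cv2.imwrite(f"pics/{out}.png",im); print(e)
E
python3 o3.py w14 .464 .011 .465 .0148 o15 .168
```

```text
[0.46517169 0.01484577 0.27441605]
```

View pics/o15.png

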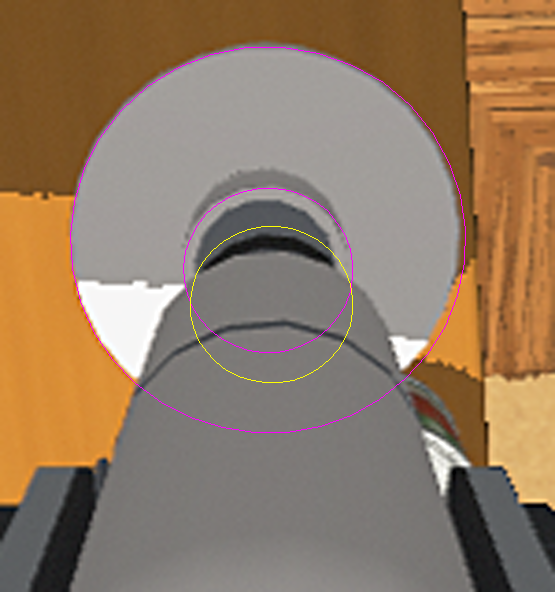

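```bash
python3 -m crank '[[-0.017,0,0.05,0,0,0,0],[-0.017,0,0.1,0,0,0,0],[-0.017,0,0.15,0,0,0,0],[-0.017,0,0.2,0,0,0,0],[-0.017,0,0.2,0,0,0,0],[-0.017,0,0.2,0,0,0,0]]' 60
python3 shot.py w15 wrist; python3 shot.py s15 scene
python3 - <<'E'
from ov import *
overlay("s15",[],(230,150,330,270),5,"o16")
p=pickle.load(open("w15.pkl","rb"));print(p["state"]["contact_force"])
E
python3 o3.py w15 .464 .011 .464 .0112 o17 .135
```

```text
time: 18.95
eef_pos: [0.4641, 0.012, 0.2424]
tcp_rot: [0.743, 0.67, 0.001, -0.001]
contact_force: [0.4, 0.2, -2.8]
opening: 0.536
cam [0.4705 0.0824 0.3843] tcp [0.4644 0.012  0.2429] t 19.0 q [-0.1953 -0.2052  2.063   0.004   1.283  -0.093 ]
cam [0.9722 0.0137 1.0777] tcp [0.4645 0.012  0.2431] t 19.05 q [-0.1952 -0.2054  2.0627  0.0041  1.283  -0.093 ]
[ 0.14855754 -0.11770217 -3.98926853]
[0.46435292 0.01198586 0.24287686]
```

View pics/o16.png

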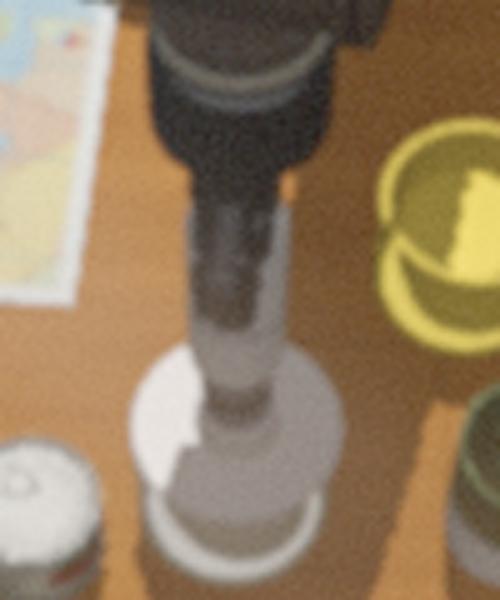

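View pics/o17.png

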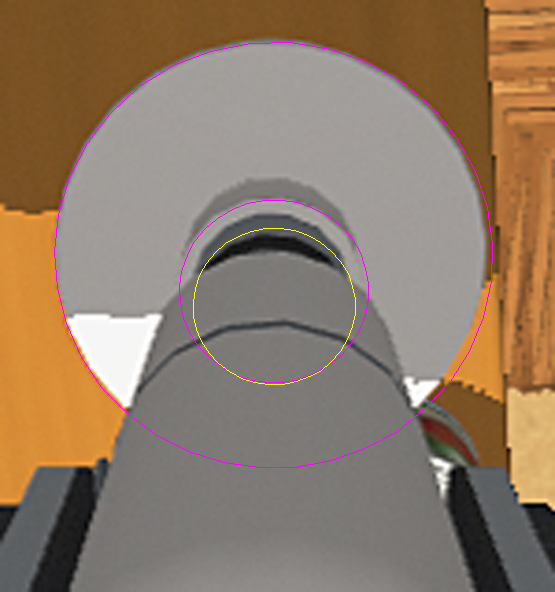

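```bash
python3 -m crank '[[0.009,0,0.02,0,0,0,0],[0.009,0,0.04,0,0,0,0],[0.009,0,0.04,0,0,0,0]]' 60
python3 -m crank '[[0,0,0.014,0,0,0,0],[0,0,0.014,0,0,0,0]]' 60
python3 -m crank '[[0,0,0.014,0,0,0,0],[0,0,0.014,0,0,0,0]]' 60
```

```text
time: 19.35
eef_pos: [0.4641, 0.0135, 0.2362]
tcp_rot: [0.743, 0.67, 0.001, -0.001]
contact_force: [-0.7, 0.4, -2.9]
opening: 0.536
time: 19.55
eef_pos: [0.4642, 0.0134, 0.2343]
tcp_rot: [0.743, 0.67, 0.002, -0.001]
contact_force: [0.4, -0.5, -3.5]
opening: 0.535
time: 19.75
eef_pos: [0.4642, 0.0134, 0.2323]
tcp_rot: [0.743, 0.67, 0.002, -0.001]
contact_force: [0.3, -0.2, -3.5]
opening: 0.536
```

```bash
for i in 1 ; do python3 -m crank '[[0,0,0.01,0,0,0,0],[0,0,0.01,0,0,0,0]]' 60; done
python3 -m crank '[[0,0,0.01,0,0,0,0],[0,0,0.01,0,0,0,0]]' 60
```

```text
time: 19.95
eef_pos: [0.4643, 0.0134, 0.2309]
tcp_rot: [0.743, 0.67, 0.002, -0.001]
contact_force: [0.2, -0.2, -3.8]
opening: 0.536
time: 20.15
eef_pos: [0.4643, 0.0134, 0.2294]
tcp_rot: [0.743, 0.67, 0.002, -0.001]
contact_force: [-0.4, -0.2, -2.7]
opening: 0.538
```

```bash
python3 -m crank '[[0,0,0.007,0,0,0,0],[0,0,0.007,0,0,0,0]]' 60
python3 -m crank '[[0,0,0.007,0,0,0,0],[0,0,0.007,0,0,0,0]]' 60
python3 -m crank '[[0,0,0.007,0,0,0,0],[0,0,0.007,0,0,0,0]]' 60
```

```text
time: 20.35
eef_pos: [0.4643, 0.0134, 0.2284]
tcp_rot: [0.743, 0.67, 0.002, -0.001]
contact_force: [-0.2, -0.1, -3.4]
opening: 0.537
time: 20.55
eef_pos: [0.4643, 0.0134, 0.2273]
tcp_rot: [0.743, 0.67, 0.002, -0.001]
contact_force: [0.1, -0.5, -2.5]
opening: 0.535
time: 20.75
eef_pos: [0.4645, 0.0134, 0.2267]
tcp_rot: [0.743, 0.67, 0.002, -0.001]
contact_force: [-0.5, 0.1, -1.1]
opening: 0.534
```

```bash
python3 -m crank '[[0,0,0.007,0,0,0,0],[0,0,0.007,0,0,0,0]]' 60
python3 -m crank '[[0,0,0.007,0,0,0,0],[0,0,0.007,0,0,0,0]]' 60
python3 -m crank '[[0,0,0.007,0,0,0,0],[0,0,0.007,0,0,0,0]]' 60
```

```text
time: 20.95
eef_pos: [0.4645, 0.0134, 0.2257]
tcp_rot: [0.743, 0.67, 0.002, -0.001]
contact_force: [-0.8, 0.1, -0.7]
opening: 0.535
time: 21.15
eef_pos: [0.4645, 0.0134, 0.2245]
tcp_rot: [0.743, 0.67, 0.002, -0.001]
contact_force: [-0.4, 0.4, -0.1]
opening: 0.539
time: 21.35
eef_pos: [0.4645, 0.0134, 0.2234]
tcp_rot: [0.743, 0.67, 0.002, -0.001]
contact_force: [-1.3, 0.2, 0.5]
opening: 0.538
```

```bash
python3 -m crank '[[0,0,0.009,0,0,0,0],[0,0,0.009,0,0,0,0],[0,0,0.009,0,0,0,0],[0,0,0.009,0,0,0,0]]' 60
python3 shot.py w16 wrist; python3 shot.py s16 scene
python3 - <<'E'
from ov import *
from plant import telemetry
overlay("s16",[],(230,150,330,270),5,"o18")
print(telemetry.get_state()["contact_force"])
E
python3 o3.py w16 .464 .011 .464 .0112 o19 .122
```

```text
time: 21.75
eef_pos: [0.4645, 0.0134, 0.2222]
tcp_rot: [0.743, 0.67, 0.002, -0.001]
contact_force: [-0.5, -0.5, 1.9]
opening: 0.535
cam [0.4708 0.0839 0.3641] tcp [0.4645 0.0134 0.2221] t 21.8 q [-0.1921 -0.1863  2.0857  0.0041  1.2412 -0.0901]
cam [0.9722 0.0137 1.0777] tcp [0.4645 0.0134 0.2221] t 21.85 q [-0.1921 -0.1863  2.0857  0.0041  1.2411 -0.0901]
[-1.17954382  0.44794849  2.31038659]
[0.4645357  0.0134334  0.22210345]
```

View pics/o18.png

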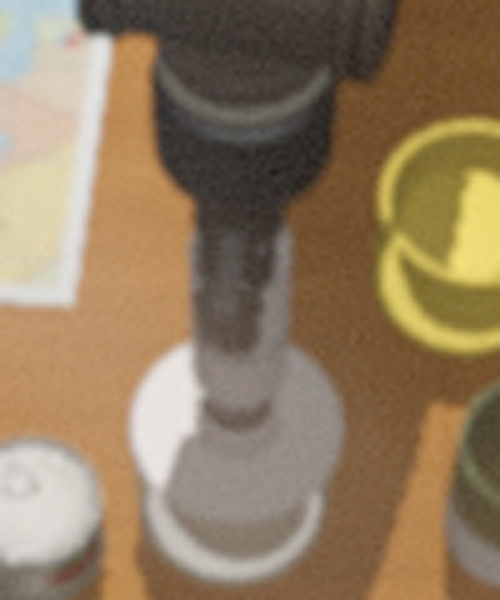

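View pics/o19.png

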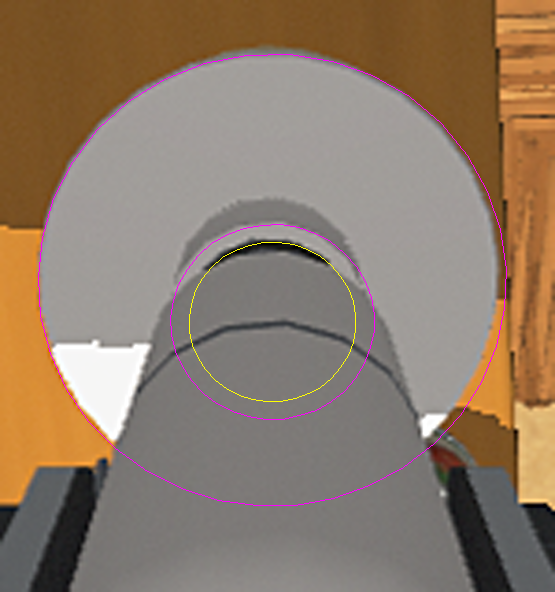

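```bash
python3 -m crank '[[0,0,0,0,0,0,0],[0,0,0,0,0,0,0],[0,0,0,0,0,0,0],[0,0,0,0,0,0,0],[0,0,0,0,0,0,0],[0,0,0,0,0,0,0],[0,0,0,0,0,0,0]]' 60
python3 -c "
from plant import ticket,telemetry
print(telemetry.get_state()['contact_force']); print(ticket.sign_off())"
```

```text
time: 22.55
eef_pos: [0.4645, 0.0134, 0.222]
tcp_rot: [0.743, 0.67, 0.002, -0.001]
contact_force: [0.1, 0.1, 0.4]
opening: 0.535
[0.05251916 0.07000746 0.37937757]
the job is handed in; nothing more can be done
None
```

I laid the lid on the glass canister and let go. I then drew the sealer out along its leaning axis, set it upright, and pressed its nozzle onto the valve. I handed the job in at about 22.6 s while still holding it there; no verdict was reported.

- **Lid:** it went into the mouth with no sideways force. After I let go, the camera outline of the flange matched a lid sitting home within about 1 mm. I judged height only from the arm's position at release and the pictures.
- **Nozzle:** in the wrist picture it sat within about 1.5 mm of the valve. The scene camera had earlier shown about 2 mm off, and I corrected 1 mm of that. The tool was vertical to a few milliradians; the sealer may lean 1–2° in the grip.
- **Pressure:** the force built up at about 0.6 N per mm, as the spring should. The last readings were noisy. With the sealer's weight taken off they ranged from about 3.6 to 5.5 N, which corresponds to roughly 3.5–6.5 mm of nozzle travel, within the 2–8 mm allowed.
- **Disagreement:** the scene and top cameras differed by about 5 mm from each other, so I relied on the wrist camera and relative measurements.
- **Bystanders:** the mug, tin and spice jar looked undisturbed in the pictures, though I took no final measurement of them.

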